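# Clip a relief tile into the tilted finishing stand

## Task

Set the fired relief tile flat in the railed bed of the tilted stand, face up with its long side up the slope. Then lay the steel retaining bar across it, plain end down in the saddle, and push the bar's end ring down past the snap hook's sprung gate so that the ring sits at the bottom of the hook and the gate snaps shut over it. Let go of everything and leave the other things on the table where they are.

Things in the scene. Friction and masses are not known exactly. Their poses are not given: they have to be found in the camera images.
- bed: Plywood bed (155 x 262 mm) of the fixed stand, sloping 25 deg. Origin on its face, mid tile place, 72 mm above the table. x up the slope (away from the robot), y left across it, z out of the face (leans back to the robot). Tile place: side rails 6 mm high, inner faces y = -34, +34 mm; ledge 10 mm high, inner face x = -48 mm; upper rail 6 mm high, inner face x = +50 mm. Below, x y z are the bed's.
- saddle (a point): Middle of the floor of the open saddle for the bar's plain end, at bed (0, 78, 25) mm, 12 mm long in y. Two steel cheeks, inner faces at x = -10 and +10 mm, flare out to about -20 and +20 mm at their top, z = 53 mm. A plain wooden rest of the same 25 mm height, 10 mm long, stands at y = -83 mm under the bar's ring end.
- hook_seat (a point): Where the ring's centre belongs, at bed (0, -112, 30) mm. The snap hook is 8 mm round steel bar in the plane y = -112: bottom bar along x, upper side at z = 27 mm; nose upright at x = 9 mm; spine upright at x = 57 mm to z = 80 mm. Clipped, the nose stands inside the ring, and the ring's up-slope side lies between nose and spine on the bottom bar.
- nose_tip (a point): Top of the hook's nose, at bed (0, -112, 70) mm. The nose is upright (x = 9 mm) up to z = 56 mm, then leans down-slope to this tip, so a ring lowered over it is led in onto the gate.
- gate (a joint): Sprung gate of the snap hook, a 6 mm steel rod 44 mm long hinged at the top of the spine (bed x = 53, z = 78 mm), sloping down to its tip at the nose (x = 15, z = 55 mm). 0 = shut (stop), grows in rad as it is pressed inward/down, to 0.9; about 0.45 lets the ring pass. Its spring shuts it; 1 to 5 N at the tip opens it.
- tile: Terracotta relief tile with a raised border and a flower, 90 mm (x) x 60 mm (y) x 22 mm, about 0.23 kg, lying face up on the table. Origin at the centre of its underside, z up out of its face. In the stand its x lies along the bed's x, either way round.
- bar: Steel retaining bar, 12 mm (x) wide, 10 mm high, with an upright wooden grip block and a ring at one end; 0.16 kg, lying flat, grip up. Origin on its underside below the middle of the grip; grip 16 mm (x) x 40 mm (y), z = 10 to 36 mm. Plain end at y = +142 mm. In the stand its y lies along the bed's y, its origin near bed (0, -50, 25) mm, 3 mm over the tile.
- ring (a point): Centre of the bar's end ring, at bar (0, -62, 5) mm. Ring lies flat in the bar's plane; inner diameter 34 mm, of 6 mm round steel.
- bar_end (a point): Point in the middle of the bar's section near the plain end, at bar (0, 128, 5) mm: the part that lies in the saddle.
- test_tile: Bystander: plain 45 x 45 x 12 mm terracotta test tile; origin under its centre. Leave it alone.
- spatula: Bystander: flat wooden modelling tool, 160 mm long, 6 mm thick; origin under its centre. Leave it alone.
- lump: Bystander: rounded lump of brown clay, 70 x 50 x 40 mm; origin under its centre. Leave it alone.
- figure: Bystander: small brown clay figure, 98 mm tall; origin under its centre. Leave it alone.
- bowl: Bystander: white bowl, 120 mm across, 50 mm high; origin under its centre. Leave it alone.
- cup: Bystander: blue cup, 72 mm across, 85 mm high; origin under its centre. Leave it alone.
- block: Bystander: block of brown clay, 90 x 60 x 50 mm; origin under its centre. Leave it alone.
Not all that is in view belongs to the job. What is shaped like the tile but white or yellow is not meant.

How it is judged:
On the way, in this order (a step that is already met when the one before it is completed fails the run):
1. the tile lies flat in the bed between its rails (x of tile in the frame of bed between -0.01 and 0.01 m and y of tile in the frame of bed between -0.007 and 0.007 m and z of tile in the frame of bed between -0.004 and 0.003 m and angle between the z axis of tile and the z axis of bed, either way round below 0.06 rad and angle between the x axis of tile and the x axis of bed, either way round below 0.15 rad and linear speed of tile below 0.02 m/s), for 0.2 s.
2. with the tile in, the ring round the nose presses the gate open (x of tile in the frame of bed between -0.01 and 0.01 m and y of tile in the frame of bed between -0.007 and 0.007 m and z of tile in the frame of bed between -0.004 and 0.003 m and angle between the z axis of tile and the z axis of bed, either way round below 0.06 rad and angle between the x axis of tile and the x axis of bed, either way round below 0.15 rad and x of ring in the frame of bed between -0.01 and 0.022 m and y of ring in the frame of bed between -0.126 and -0.098 m and value of joint gate above 0.2 rad and z of ring in the frame of bed below 0.07 m), for 0.02 s.
3. the ring is inside the hook, the gate shut, the plain end in the saddle (x of ring in the frame of bed between -0.01 and 0.022 m and y of ring in the frame of bed between -0.126 and -0.098 m and z of ring in the frame of bed between 0.02 and 0.04 m and value of joint gate below 0.05 rad and x of bar_end in the frame of bed between -0.011 and 0.011 m and z of bar_end in the frame of bed between 0.024 and 0.04 m), for 0.2 s.
At the end, for the whole second after the job is handed in: Tile flat in the bed (centre within 10 mm along, 7 mm across the slope, within 3 mm of the face, 0.15 rad); ring low round the nose (centre 20-40 mm off the face) with the gate under 0.05 rad; plain end in the saddle, within 11 mm; all released and at rest (all of step 1 and all of step 3 and linear speed of bar below 0.02 m/s); the robot touches nothing.
It fails at once if a bystander is pushed more than 30 mm (distance of any of test_tile, spatula, lump, figure, bowl, cup, block from where it was at the start of the episode above 0.03 m).
It also fails if it takes over 72 s, if anything falls off the work surface, if the arm or the gripper's body presses on something with over 40 N, if the wrist force passes 120 N, or if a joint passes its speed limit or range.

## Robot

A 7-joint arm with a two-finger parallel gripper is mounted at the origin on the work surface. World frame = base frame: x ahead of the robot, y to its left, z up, the work surface at z = 0. Lengths are in m, angles in rad, forces in N, time in s.
With the tool pointing down it reaches from about 0.425 to 0.875 m from the base axis. Payload 9.9 kg.
Tool frame: the origin (TCP) lies at the very end of the fingers, on their centre line; the grasp point (between the pads) lies 19 mm behind it; z points along the fingers, y is the line along which they close (so a half turn about z gives the same grasp; the last joint's range is limited). The gripper opens to 85 mm and grips with 20 to 120 N. Pads are 22 mm wide; open, the fingers measure 114 mm over their backs; the gripper's body (76 mm by 85 mm) begins 54 mm behind the grasp point. The pads swing forward as they close: fully open they stand 13 mm farther back than shut.
Start: joints at [1.16, 0.576, 0.025, 1.437, -0.015, 1.129, -0.057], TCP at [0.217, -0.639, 0.231] pointing down, gripper open.
Joint ranges: [-2.76, 2.76], [-0.34, 2.15], [-1.52, 1.57], [0.19, 2.46], [-1.09, 4.23], [0.17, 1.99], [-2.82, 2.82]. Speed limits (rad/s): [2.22, 2.22, 3.01, 3.01, 3.14, 3.14, 3.14].

## Interface

Orientations are given as a unit quaternion [w, x, y, z].
In Python, from bench import * gives the robot as it stands.
- The arm moves only by the tool drive_tool, never from a script. Its argument "commands" is a list of rows, each an object with "dr": the turn, a rotation vector about the tool's x, y, z in rad, a list of three; "delta_pos": the shift along the tool's x, y, z in m, a list of three; "gripper": the opening, from 0 (shut) to 1 (fully open). A call has 1 to 10 rows; each row is the pose to reach, as a shift and turn from the pose commanded when the call began, along the tool's axes at that moment; what a row does not reach only later rows make up. A row lasts 1/8 s, in which the tool goes at most 62.5 mm and 10.7 degrees, less where a joint would pass 70% of its speed; a pose out of reach is approached as far as the arm can. A call with a gripper value outside its range is refused whole. The fingers move at their own pace and stop on an object; "squeeze" is the grip in N (left out, the last holds). Time passes only in rows, so rows that repeat a pose let the fingers close. It gives the time, the measured TCP pose, the force, the opening and the grip force at its end, in the units of the state.
- observe(): the state, without advancing time (a new reading comes with each control period).
- snapshot(name): name is "scene" or "top" or "wrist"; returns a dict with "color" (400x640x3 uint8, red, green, blue), "vertical_fov" (degrees; the focal length in pixels is half the picture's height over the tangent of half this angle, whatever the lens; pixels are square), "cx", "cy" (the principal point, pixels), "R" (3x3) and "t" (3): a world point X has camera coordinates R X + t. Camera axes: x right, y down, z forward; pixel columns grow to the right and rows downward; lengths in m; the calibration is good to about 2 mm. A picture is of the moment at which its call begins. There is no depth.
- hand_in(): hands the job in; it is judged then, once.
The state is a dict: "clock": time; "joints": joint angles; "joint_vel": joint speeds; "joint_torque": joint torques, N m; "tool_pos": TCP position; "tool_rot": TCP orientation; "wrist_force": force on the tool from outside, world axes, zero at the start; "ft_torque": the same for the moment, N m; "width": finger opening in m; "gripper_force": force on a finger pad.
Only numpy, scipy, OpenCV 4.12 (cv2) and the standard library are available. Lean on these libraries where they do the work, as an engineer would, in place of code of your own. Each camera call takes 0.05 s, during which the arm holds its last target. There are 200 camera calls.

## Working session

There is one attempt and no reset: what is moved stays moved. The work goes in short steps, Python scripts to look and compute and a tool call to move; the robot and the scene stay as the last step left them, time stands still between calls to the robot, and variables do not carry over. Pictures are saved under pics/ and viewed, at most 10 in all, crops included, and the job is handed in when it is done.

Besides the shell and the picture viewer there is one more tool, called after "Call:" by a JSON object that holds its "fn" and its "kwargs". drive_tool: Moves the arm, as the interface text tells. Its arguments: {"type":"object","properties":{"commands":{"type":"array","items":{"type":"object","properties":{"dr":{"type":"array","items":{"type":"number"}},"delta_pos":{"type":"array","items":{"type":"number"}},"gripper":{"type":"number"}}}},"squeeze":{"type":"number"}},"required":["commands"]}

```bash
mkdir -p pics; ls
python3 - <<'E'
from bench import *
import cv2, pickle
s=observe(); print({k:s[k] for k in('clock','tool_pos','tool_rot','width')})
d={}
for n in("scene","top"):
    p=snapshot(n); d[n]=p; cv2.imwrite(f"pics/{n}0.png",p["color"][:,:,::-1]); print(n,p["vertical_fov"],p["cx"],p["cy"],p["R"],p["t"])
pickle.dump(d,open("s0.pkl","wb"))
E
```

```text
pics
{'clock': 0.0, 'tool_pos': array([ 0.21655112, -0.63882242,  0.23043847]), 'tool_rot': array([-8.28098016e-04,  9.86673933e-01,  1.62707804e-01, -1.83712842e-04]), 'width': 0.0854689738780697}
scene 44.66877230427052 315.9072735729374 198.45575476350973 [[-0.47469794  0.87998325  0.01706893]
 [ 0.54076678  0.30690248 -0.78318718]
 [-0.6944301  -0.36254703 -0.62155168]] [ 0.23223951 -0.17777198  1.76144237]
top 50.365589483759315 317.08362425213346 197.06505598927436 [[-0.01911048 -0.99981344  0.00280509]
 [-0.99674409  0.01883186 -0.07840009]
 [ 0.07833264 -0.00429422 -0.99691803]] [0.01288525 0.5292072  1.3746196 ]
```

View pics/scene0.png

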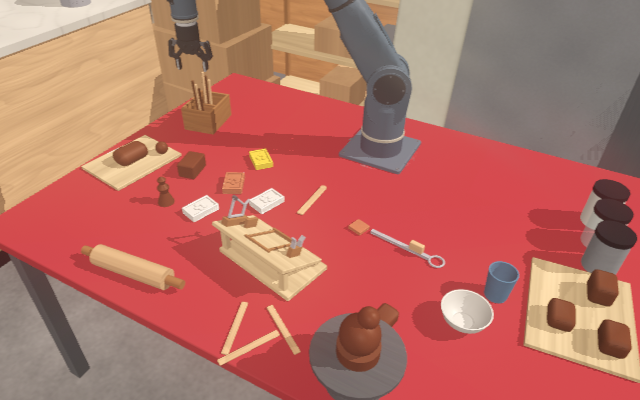

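View pics/top0.png

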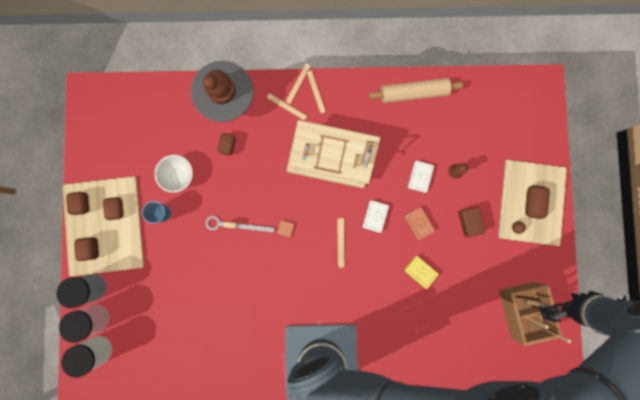

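The candidates for the tile, in top-view pixels, are white (421,177), white (376,216), yellow (422,272) and terracotta (420,222). The small plain square at (286,228) is test_tile. The terracotta one at (420,222) fits by colour and by its 90x60 size. The bar runs from the ring at (212,223) to the plain end at about (273,229), and the stand is at (333,153). I'll confirm with a crop.

```bash
cat > h.py <<'E'
import numpy as np, cv2, pickle
from scipy.spatial.transform import Rotation as Ro
def K(p):
    f=p["color"].shape[0]/2/np.tan(np.radians(p["vertical_fov"])/2); return f
def ray(p,uv):
    f=K(p); R=np.array(p["R"]);t=np.array(p["t"])
    d=R.T@np.array([(uv[0]-p["cx"])/f,(uv[1]-p["cy"])/f,1.]); return -R.T@t,d
def on(p,uv,z):
    o,d=ray(p,uv); return o+d*(z-o[2])/d[2]
def proj(p,X):
    c=np.array(p["R"])@np.array(X)+np.array(p["t"]); f=K(p); return np.array([p["cx"]+f*c[0]/c[2],p["cy"]+f*c[1]/c[2]])
def tri(obs):
    A=np.zeros((3,3));b=np.zeros(3)
    for p,uv in obs:
        o,d=ray(p,uv);d=d/np.linalg.norm(d);M=np.eye(3)-np.outer(d,d);A+=M;b+=M@o
    return np.linalg.solve(A,b)
def quat(q): return Ro.from_quat([q[1],q[2],q[3],q[0]])
def tool(s): return np.array(s["tool_pos"]),quat(s["tool_rot"])
def delta(s,P,R=None):
    p,r=tool(s); R=r if R is None else R
    print("dp",np.round(r.inv().apply(np.array(P)-p),4),"dr",np.round((r.inv()*R).as_rotvec(),4))
def down(yaw):  # tool z down, tool y axis along world angle yaw
    y=np.array([np.cos(yaw),np.sin(yaw),0]);z=np.array([0,0,-1.]);x=np.cross(y,z)
    return Ro.from_matrix(np.c_[x,y,z])
def snap(name,fn):
    from bench import snapshot
    p=snapshot(name); cv2.imwrite(f"pics/{fn}.png",p["color"][:,:,::-1]); pickle.dump(p,open(fn+".pkl","wb")); return p
E
python3 - <<'E'
from h import *
d=pickle.load(open("s0.pkl","rb")); p=d["top"]; im=p["color"][:,:,::-1].copy()
c1=cv2.resize(im[110:240,275:465],None,fx=4,fy=4,interpolation=cv2.INTER_CUBIC); cv2.imwrite("pics/c1.png",c1)
for n,uv,z in[("tile",(420,222),.022),("test",(286,228),.012),("ring",(212,223),.005),("end",(273,229),.005),("stand",(333,153),.072)]: print(n,on(p,uv,z).round(3))
hsv=cv2.cvtColor(im,cv2.COLOR_BGR2HSV)
print(hsv[222,420],hsv[240,390],hsv[228,286])
E
```

```text
tile [ 0.441 -0.332  0.022]
test [0.43  0.107 0.012]
ring [0.451 0.351 0.005]
end [0.428 0.15  0.005]
stand [ 0.665 -0.05   0.072]
[ 10 128 212] [179 151 203] [ 10 128 214]
```

View pics/c1.png

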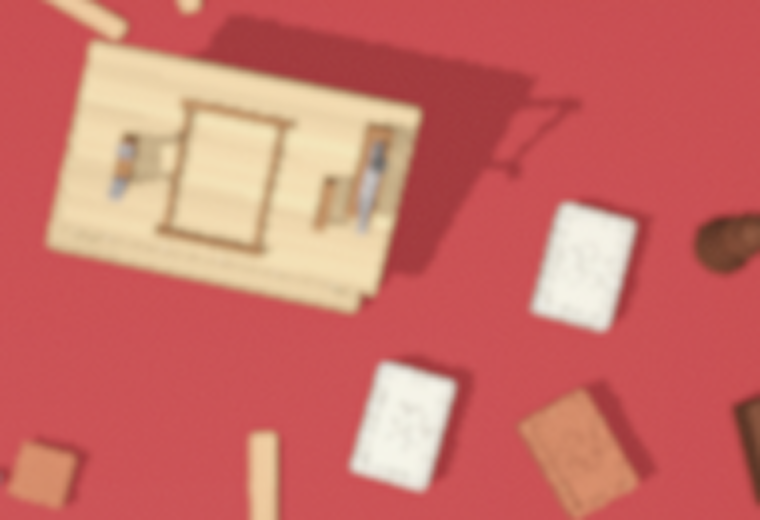

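The crop confirms it: the terracotta relief tile is at crop (578,452), which is full-frame (420,222). The whites are at (585,267) and (403,427). The stand's far edge runs from (92,42) to (420,108), so its yaw is about -0.2 rad. Next I'll get the tile pose and the wrist camera mount.

```bash
cat >> h.py <<'E'
def mask(im,lo,hi):
    return cv2.inRange(cv2.cvtColor(im,cv2.COLOR_RGB2HSV),np.array(lo),np.array(hi))
def rect(p,m,near,z):
    cs,_=cv2.findContours(m,cv2.RETR_EXTERNAL,cv2.CHAIN_APPROX_NONE)
    cs=[c for c in cs if cv2.contourArea(c)>30]
    c=min(cs,key=lambda c:np.linalg.norm(c.reshape(-1,2).mean(0)-near))
    W=np.array([on(p,u,z)[:2] for u in c.reshape(-1,2)])
    (cx,cy),(a,b),ang=cv2.minAreaRect((W*1000).astype(np.float32))
    th=np.radians(ang)+(np.pi/2 if b>a else 0)   # long axis yaw
    return np.array([cx,cy])/1000,max(a,b),min(a,b),(th+np.pi/2)%np.pi-np.pi/2
E
python3 - <<'E'
from h import *
from bench import observe
d=pickle.load(open("s0.pkl","rb")); p=d["top"]
m=mask(p["color"],(6,90,120),(14,180,255))
print(rect(p,m,(420,222),.022)); print(rect(p,m,(286,228),.012))
w=snap("wrist","w0"); s=observe(); P,R=tool(s)
Rc=np.array(w["R"]);C=-Rc.T@np.array(w["t"])
print("cam pos in tool",R.inv().apply(C).round(4),"cam axes in tool\n",(R.as_matrix().T@Rc.T).round(3),w["vertical_fov"],s["joints"])
# goal: above tile
E
```

```text
(array([ 0.43813693, -0.32855383]), 91.98114776611328, 63.71649932861328, np.float64(0.4974020256140026))
(array([0.42965579, 0.10932431]), 46.18496322631836, 45.194271087646484, np.float64(1.3079010482071798))
cam pos in tool [ 0.0678  0.6743 -0.3746] cam axes in tool
 [[-0.001 -0.962 -0.272]
 [ 1.    -0.001  0.001]
 [-0.001 -0.272  0.962]] 62.8371186167481 [ 1.16020647  0.57633848  0.02483664  1.43769625 -0.01498525  1.12903572
 -0.05650761]
```

Run:
```python
from h import *
from bench import observe
s=observe(); P,R=tool(s); w=pickle.load(open("w0.pkl","rb"))
C=-np.array(w["R"]).T@np.array(w["t"]); print("cam in tool",R.inv().apply(C-P).round(4))
delta(s,[.438,-.329,.18],down(-1.074))
```

```text
cam in tool [ 6.790e-02 -1.000e-04 -1.431e-01]
dp [ 0.3092 -0.2224  0.0509] dr [-0.0013 -0.     -0.17  ]
```

Call:
{"fn": "drive_tool", "kwargs": {"commands": [{"delta_pos": [0.309,-0.222,0],"dr": [0,0,-0.17],"gripper": 1},{"delta_pos": [0.309,-0.222,0],"dr": [0,0,-0.17],"gripper": 1},{"delta_pos": [0.309,-0.222,0],"dr": [0,0,-0.17],"gripper": 1},{"delta_pos": [0.309,-0.222,0],"dr": [0,0,-0.17],"gripper": 1},{"delta_pos": [0.309,-0.222,0.03],"dr": [0,0,-0.17],"gripper": 1},{"delta_pos": [0.309,-0.222,0.05],"dr": [0,0,-0.17],"gripper": 1},{"delta_pos": [0.309,-0.222,0.05],"dr": [0,0,-0.17],"gripper": 1},{"delta_pos": [0.309,-0.222,0.05],"dr": [0,0,-0.17],"gripper": 1},{"delta_pos": [0.309,-0.222,0.05],"dr": [0,0,-0.17],"gripper": 1}]}}

```text
clock: 1.27
tool_pos: [0.4372, -0.3318, 0.1818]
tool_rot: [0.001, 0.97, 0.245, -0.0]
wrist_force: [0.8, -0.2, -0.5]
width: 0.086
gripper_force: 0.0
```

Run:
```python
from h import *
from bench import observe
s=observe(); print(s["tool_pos"],s["clock"],s["joints"][6])
w=snap("wrist","w1"); n=proj(w,[.438,-.329,.022]);print(n)
m=mask(w["color"],(6,90,120),(14,180,255)); r=rect(w,m,n,.022); print(r)
# stand view: tool yaw -1.77, above bed center, backed toward robot
delta(s,[.66,-.05,.30],down(-1.77))
```

```text
[ 0.4372078  -0.33175539  0.18182873] 1.275 -0.5551530483144577
[318.88718318 174.75641957]
(array([ 0.43865591, -0.33092383]), 89.22186279296875, 58.56545639038086, np.float64(0.5157097600801843))
dp [ 0.3297 -0.1422 -0.1185] dr [1.300e-03 1.000e-04 6.936e-01]
```

```bash
cat >> h.py <<'E'
def bedR(yaw): return Ro.from_euler("z",yaw)*Ro.from_euler("y",-np.radians(25))
def bedtool(yaw): # tool x = bed x, y=-bed y, z=-bed z
    return bedR(yaw)*Ro.from_euler("x",np.pi)
E
python3 - <<'E'
from h import *
from bench import observe
s=observe(); B=bedR(-.2); 
delta(s,np.array([.663,-.047,.072])+B.apply([-.03,-.01,.2]),bedtool(-.2))
E
```

```text
dp [ 0.2416 -0.2074 -0.059 ] dr [-0.15    0.4185  0.683 ]
```

Call:
{"fn": "drive_tool", "kwargs": {"commands": [{"delta_pos": [0.03,-0.03,-0.059],"dr": [-0.03,0.084,0.137],"gripper": 1},{"delta_pos": [0.24,-0.207,-0.059],"dr": [-0.15,0.418,0.683],"gripper": 1},{"delta_pos": [0.24,-0.207,-0.059],"dr": [-0.15,0.418,0.683],"gripper": 1},{"delta_pos": [0.24,-0.207,-0.059],"dr": [-0.15,0.418,0.683],"gripper": 1},{"delta_pos": [0.24,-0.207,-0.059],"dr": [-0.15,0.418,0.683],"gripper": 1},{"delta_pos": [0.24,-0.207,-0.059],"dr": [-0.15,0.418,0.683],"gripper": 1},{"delta_pos": [0.24,-0.207,-0.059],"dr": [-0.15,0.418,0.683],"gripper": 1},{"delta_pos": [0.24,-0.207,-0.059],"dr": [-0.15,0.418,0.683],"gripper": 1}]}}

```text
clock: 2.33
tool_pos: [0.5511, -0.0327, 0.241]
tool_rot: [0.021, 0.972, -0.095, 0.216]
wrist_force: [0.0, -1.0, -0.1]
width: 0.0858
gripper_force: 0.0
```

Run:
```python
from h import *
from bench import observe
w=snap("wrist","w2"); s=observe(); print(s["clock"],s["joints"])
B=bedR(-.2);O=np.array([.663,-.047,.072])
for X in[(-48,34,0),(50,34,0),(50,-34,0),(-48,-34,0),(0,-112,70),(0,78,25),(0,-83,25)]: print(X,proj(w,O+B.apply(np.array(X)/1e3)).round(1))
```

```text
2.375 [-0.23839126  0.20540541  0.16131853  2.14658543  0.23166074  0.38165216
 -2.05304264]
(-48, 34, 0) [282.  184.8]
(50, 34, 0) [279.1  89.8]
(50, -34, 0) [347.   90.1]
(-48, -34, 0) [344.7 185. ]
(0, -112, 70) [444.9 150. ]
(0, 78, 25) [232.1 142.8]
(0, -83, 25) [398.2 143.4]
```

View pics/w2.png

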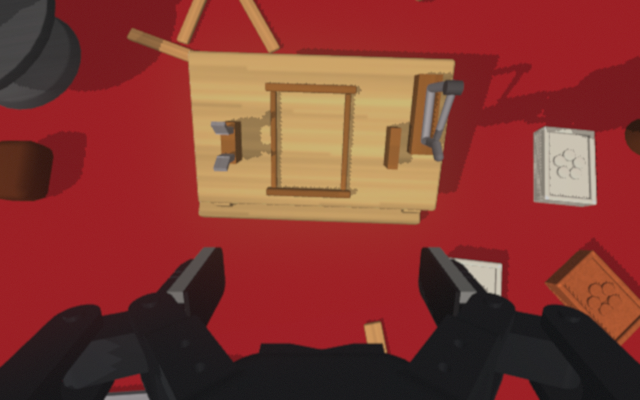

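The wrist view shows the stand, with the floor of the tile place at about (275..347, 92..190), the hook nose at about (437,150), the saddle at about (228,145) and the rest at (392,147). That is close to my prediction. I'll fit the floor quad now.

```bash
cat >> h.py <<'E'
def onbed(p,uv,O,B,z=0):
    o,d=ray(p,uv); o=B.inv().apply(o-O); d=B.inv().apply(d); return o+d*(z-o[2])/d[2]
E
python3 - <<'E'
from h import *
w=pickle.load(open("w2.pkl","rb")); im=w["color"]; hsv=cv2.cvtColor(im,cv2.COLOR_RGB2HSV)
print(hsv[140,310],hsv[140,262:284:2].tolist(),hsv[140,340:360:2].tolist()); print(hsv[82:100:2,310].tolist(),hsv[182:200:2,310].tolist())
g=hsv[...,2].astype(int)
m=cv2.inRange(hsv,np.array((12,60,165)),np.array((25,255,255)))
n,l,st,c=cv2.connectedComponentsWithStats(m,connectivity=4); k=l[140,310]; print(st[k])
cn,_=cv2.findContours((l==k).astype(np.uint8),cv2.RETR_EXTERNAL,cv2.CHAIN_APPROX_NONE)
O=np.array([.663,-.047,.072])
yaw=-.2
for it in range(4):
    B=bedR(yaw); W=np.array([onbed(w,u,O,B) for u in cn[0].reshape(-1,2)])
    (cx,cy),(a,b),ang=cv2.minAreaRect((W[:,:2]*1000).astype(np.float32))
    an=(ang+45)%90-45
    print(cx,cy,a,b,an, np.percentile(W*1000,[3,97],axis=0)[:,:2].round(1).tolist())
    O=O+B.apply([cx/1e3-.001,cy/1e3,0]); O[2]=.072; yaw+=np.radians(an)
print(O,yaw)
E
```

```text
[ 19 122 205] [[19, 120, 204], [19, 121, 205], [19, 120, 204], [19, 121, 204], [18, 127, 189], [14, 169, 148], [14, 168, 141], [15, 139, 114], [18, 122, 150], [18, 120, 163], [19, 121, 200]] [[19, 122, 205], [18, 125, 186], [14, 171, 143], [14, 167, 147], [16, 143, 134], [18, 121, 154], [19, 122, 170], [19, 122, 203], [19, 121, 204], [19, 122, 205]]
[[18, 124, 196], [16, 141, 154], [14, 173, 149], [14, 170, 153], [15, 174, 151], [16, 135, 157], [18, 121, 202], [19, 118, 205], [21, 113, 204]] [[18, 124, 200], [18, 124, 202], [18, 121, 185], [17, 126, 123], [14, 162, 113], [14, 169, 140], [14, 169, 142], [15, 147, 149], [18, 121, 202]]
[ 279   92   66   97 5908]
-1.475189208984375 2.615795135498047 65.95565795898438 98.4324951171875 -1.6248245239257812 [[-50.3, -31.2], [48.0, 35.4]]
0.7058563232421875 0.0313873291015625 65.80201721191406 98.08432006835938 -0.1652069091796875 [[-47.9, -32.8], [49.6, 32.2]]
0.9643287658691406 0.001556396484375 65.78385162353516 98.04488372802734 -0.015472412109375 [[-47.7, -32.8], [49.8, 32.0]]
0.9955787658691406 0.0 65.78154754638672 98.04029083251953 -0.00145721435546875 [[-47.7, -32.8], [49.9, 32.0]]
[ 0.66103354 -0.04388991  0.072     ] -0.23153741994482735
```

Run:
```python
from h import *
w=pickle.load(open("w2.pkl","rb")); im=w["color"]
O=np.array([.6613,-.0429,.072]);B=bedR(-.2315)
m=cv2.inRange(cv2.cvtColor(im,cv2.COLOR_RGB2HSV),np.array((12,40,90)),np.array((28,255,255)))
# far edge: first wood row in columns 220..440 ; sides: rows 80..180
far=[];L=[];Rr=[]
for u in range(215,400,5):
    col=np.where(m[54 if u<285 else 45:100,u])[0]; far.append(onbed(w,(u,(54 if u<285 else 45)+col[0]-.5),O,B)[:2])
for v in range(85,190,5):
    r=np.where(m[v,170:470])[0]+170; L.append(onbed(w,(r[0]-.5,v),O,B)[:2])
far=np.array(far);L=np.array(L)
a=np.polyfit(far[:,1],far[:,0],1); b=np.polyfit(L[:,0],L[:,1],1)
print("far slope",a,np.abs(np.polyval(a,far[:,1])-far[:,0]).max()," left",b,np.abs(np.polyval(b,L[:,0])-L[:,1]).max())
for X in[(0,-112,70),(9,-112,56),(57,-112,80),(0,72,25),(0,84,25),(10,78,25),(-10,78,25),(20,78,53),(-20,78,53),(0,-78,25),(0,-88,25)]: print(X,proj(w,O+B.apply(np.array(X)/1e3)).round(1))
c=cv2.resize(im[50:220,180:480],None,fx=2.6,fy=2.6,interpolation=cv2.INTER_CUBIC)[...,::-1]; cv2.imwrite("pics/c2.png",c)
```

```text
far slope [-0.01037805  0.08483324] 0.0008790869261518924  left [-0.00050383  0.12115811] 0.0005257019926853956
(0, -112, 70) [439.7 156.9]
(9, -112, 56) [435.7 144. ]
(57, -112, 80) [453.9  84.2]
(0, 72, 25) [234.2 143. ]
(0, 84, 25) [221.9 142.6]
(10, 78, 25) [227.6 132.3]
(-10, 78, 25) [228.5 153.1]
(20, 78, 53) [217.7 123.5]
(-20, 78, 53) [220.1 168.7]
(0, -78, 25) [389.  148.3]
(0, -88, 25) [399.3 148.6]
```

View pics/c2.png

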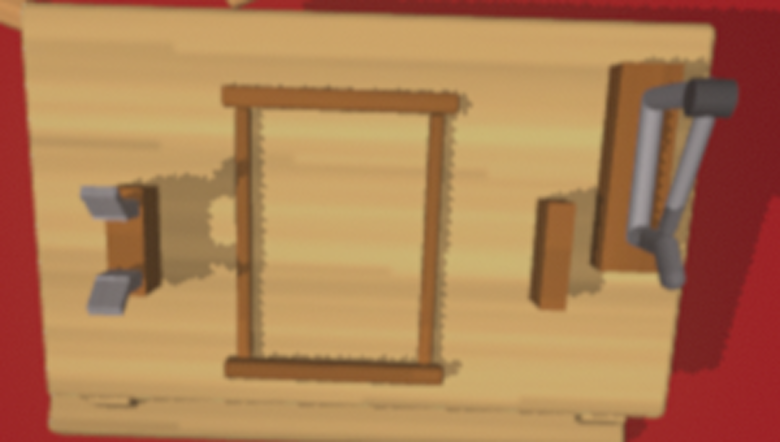

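The crop shows the nose tip at crop (673,280), full-frame (438.8,157.7), against a prediction of (439.7,156.9). The rest also agrees within 1 px, so the bed pose is good: O=(.6613,-.0429,.072), yaw -0.23. Next is the tile grasp.

Run:
```python
from h import *
from bench import observe
s=observe(); print(s["tool_pos"])
delta(s,[.4387,-.3309,.10],down(-1.055)); delta(s,[.4387,-.3309,.05],down(-1.055))
```

```text
[ 0.55046873 -0.03432299  0.24071264]
dp [-0.1059  0.3128  0.1057] dr [ 0.1548 -0.4173 -0.7019]
dp [-0.127   0.3129  0.151 ] dr [ 0.1548 -0.4173 -0.7019]
```

Call:
{"fn": "drive_tool", "kwargs": {"commands": [{"delta_pos": [-0.106,0.313,0.106],"dr": [0.155,-0.417,-0.702],"gripper": 1},{"delta_pos": [-0.106,0.313,0.106],"dr": [0.155,-0.417,-0.702],"gripper": 1},{"delta_pos": [-0.106,0.313,0.106],"dr": [0.155,-0.417,-0.702],"gripper": 1},{"delta_pos": [-0.106,0.313,0.106],"dr": [0.155,-0.417,-0.702],"gripper": 1},{"delta_pos": [-0.106,0.313,0.106],"dr": [0.155,-0.417,-0.702],"gripper": 1},{"delta_pos": [-0.106,0.313,0.106],"dr": [0.155,-0.417,-0.702],"gripper": 1},{"delta_pos": [-0.127,0.313,0.151],"dr": [0.155,-0.417,-0.702],"gripper": 1},{"delta_pos": [-0.127,0.313,0.151],"dr": [0.155,-0.417,-0.702],"gripper": 1},{"delta_pos": [-0.127,0.313,0.151],"dr": [0.155,-0.417,-0.702],"gripper": 1}]}}

```text
clock: 3.5
tool_pos: [0.4384, -0.3307, 0.0505]
tool_rot: [-0.0, 0.967, 0.254, 0.0]
wrist_force: [0.2, -0.6, -0.5]
width: 0.0854
gripper_force: 0.0
```

Run:
```python
from h import *
from bench import observe
w=snap("wrist","w3"); s=observe(); print(s["tool_pos"],s["clock"])
m=mask(w["color"],(6,90,100),(14,190,255)); r=rect(w,m,proj(w,[.4387,-.3309,.022]),.022); print(r)
delta(s,[.4387,-.3309,.004],down(-1.055)); delta(s,[r[0][0],r[0][1],.004],down(r[3]-np.pi/2))
```

```text
[ 0.43938129 -0.33039684  0.05120202] 3.55
(array([ 0.43832092, -0.3301098 ]), 91.78179168701172, 59.69251251220703, np.float64(0.49777763119624474))
dp [-0.0009  0.0001  0.0472] dr [ 0.0009 -0.0018  0.0001]
dp [-0.0009 -0.0008  0.0472] dr [ 0.0009 -0.0018  0.0181]
```

Call:
{"fn": "drive_tool", "kwargs": {"commands": [{"delta_pos": [-0.001,0,0.025],"dr": [0,0,0.01],"gripper": 1},{"delta_pos": [-0.001,0,0.04],"dr": [0,0,0.01],"gripper": 1},{"delta_pos": [-0.001,0,0.047],"dr": [0,0,0.01],"gripper": 1},{"delta_pos": [-0.001,0,0.047],"dr": [0,0,0.01],"gripper": 0.5},{"delta_pos": [-0.001,0,0.047],"dr": [0,0,0.01],"gripper": 0.5},{"delta_pos": [-0.001,0,0.047],"dr": [0,0,0.01],"gripper": 0.5},{"delta_pos": [-0.001,0,0.047],"dr": [0,0,0.01],"gripper": 0.5},{"delta_pos": [-0.001,0,0.03],"dr": [0,0,0.01],"gripper": 0.5},{"delta_pos": [-0.001,0,0],"dr": [0,0,0.01],"gripper": 0.5},{"delta_pos": [-0.001,0,-0.06],"dr": [0,0,0.01],"gripper": 0.5}], "squeeze": 60}}

```text
clock: 4.8
tool_pos: [0.4367, -0.33, 0.1101]
tool_rot: [-0.002, 0.968, 0.251, -0.001]
wrist_force: [0.4, -1.6, -1.2]
width: 0.0585
gripper_force: 65.5
```

Run:
```python
from h import *
from bench import observe
w=snap("wrist","w4"); s=observe(); print(s["tool_pos"],s["clock"],s["width"],s["gripper_force"])
P,R=tool(s); C=P+R.apply([0,0,-.018]) # tile face guess
m=mask(w["color"],(6,90,60),(14,210,255)); r=rect(w,m,proj(w,C),C[2]); print(r, R.inv().apply(np.r_[r[0],C[2]]-P))
O=np.array([.6613,-.0429,.072]);Y=-.229;B=bedR(Y)
delta(s,O+B.apply([.001,0,.08]),bedtool(Y))
```

```text
[ 0.44005231 -0.33218933  0.11846632] 4.85 0.058380121527014425 65.73654770851135
(array([ 0.44208478, -0.32663757]), 84.03143310546875, 56.85303497314453, np.float64(0.506139324518335)) [ 0.00453758 -0.00375493 -0.01800682]
dp [ 0.3094 -0.1677 -0.0264] dr [-0.1556  0.4104  0.724 ]
```

View pics/w4.png

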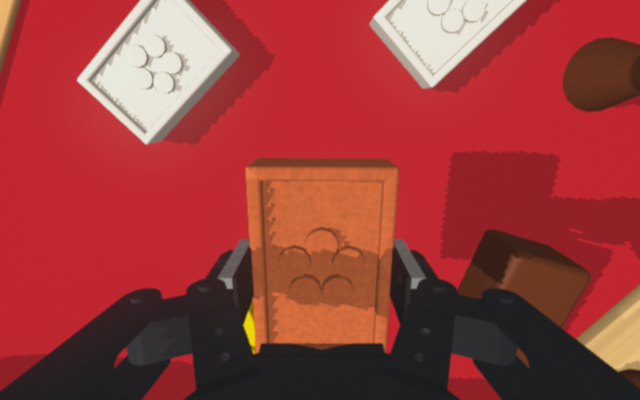

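The tile is held square, with its face at (247..397, 167..350) and the fingers on both long sides. I'll carry it high, clear of the hook.

Run:
```python
from h import *
from bench import observe
w=snap("wrist","w5"); s=observe(); P,R=tool(s); print(P)
m=mask(w["color"],(6,90,60),(14,210,255))
f=[]
for u in(280,300,340,360):
    col=np.where(m[140:260,u])[0]+140
    o,d=ray(w,(u,col[0])); o=R.inv().apply(o-P); d=R.inv().apply(d)
    # edge visible first: far lower front edge? test both depths
    f.append([col[0]]+[(o+d*(z-o[2])/d[2]).round(4)[0] for z in(-.018,.004)])
print(f)
O=np.array([.6613,-.0429,.072]);Y=-.229;B=bedR(Y)
delta(s,O+B.apply([.001,0,.17]),bedtool(Y));delta(s,[.44,-.33,.24])
```

```text
[ 0.44058835 -0.33258367  0.11602519]
[[np.int64(159), np.float64(0.0463), np.float64(0.0425)], [np.int64(159), np.float64(0.0463), np.float64(0.0425)], [np.int64(159), np.float64(0.0462), np.float64(0.0425)], [np.int64(159), np.float64(0.0462), np.float64(0.0425)]]
dp [ 0.2813 -0.1931 -0.1107] dr [-0.1543  0.4088  0.7241]
dp [ 0.0013 -0.0015 -0.124 ] dr [0. 0. 0.]
```

Call:
{"fn": "drive_tool", "kwargs": {"commands": [{"delta_pos": [0.01,-0.01,-0.06],"dr": [0,0,0],"gripper": 0.5},{"delta_pos": [0.284,-0.193,-0.111],"dr": [-0.154,0.409,0.724],"gripper": 0.5},{"delta_pos": [0.284,-0.193,-0.111],"dr": [-0.154,0.409,0.724],"gripper": 0.5},{"delta_pos": [0.284,-0.193,-0.111],"dr": [-0.154,0.409,0.724],"gripper": 0.5},{"delta_pos": [0.284,-0.193,-0.111],"dr": [-0.154,0.409,0.724],"gripper": 0.5},{"delta_pos": [0.284,-0.193,-0.111],"dr": [-0.154,0.409,0.724],"gripper": 0.5},{"delta_pos": [0.284,-0.193,-0.111],"dr": [-0.154,0.409,0.724],"gripper": 0.5},{"delta_pos": [0.284,-0.193,-0.111],"dr": [-0.154,0.409,0.724],"gripper": 0.5},{"delta_pos": [0.284,-0.193,-0.111],"dr": [-0.154,0.409,0.724],"gripper": 0.5},{"delta_pos": [0.284,-0.193,-0.111],"dr": [-0.154,0.409,0.724],"gripper": 0.5}]}}

```text
clock: 6.15
tool_pos: [0.5918, -0.0263, 0.2207]
tool_rot: [0.023, 0.971, -0.113, 0.21]
wrist_force: [-0.1, -0.9, -2.8]
width: 0.0586
gripper_force: 66.9
```

```bash
cat >> h.py <<'E'
O=np.array([.6613,-.0429,.072]);Y=-.229;B=bedR(Y)
E
python3 - <<'E'
from h import *
from bench import observe
s=observe(); P,R=tool(s); print(B.inv().apply(P-O).round(4),s["clock"],s["joints"].round(2),s["width"],s["wrist_force"])
delta(s,O+B.apply([.003,0,.02]),bedtool(Y))
delta(s,O+B.apply([.003,0,.005]),bedtool(Y))
E
```

```text
[-0.0019  0.0004  0.1649] 6.15 [-0.29  0.3   0.22  2.08  0.18  0.37 -2.05] 0.05856052668826727 [-0.119583   -0.93871693 -2.76829673]
dp [0.0064 0.0007 0.1449] dr [-0.0022  0.0099 -0.0035]
dp [0.0065 0.0007 0.1599] dr [-0.0022  0.0099 -0.0035]
```

Call:
{"fn": "drive_tool", "kwargs": {"commands": [{"delta_pos": [0.003,0,0.05],"dr": [0,0,0],"gripper": 0.5},{"delta_pos": [0.003,0,0.1],"dr": [0,0,0],"gripper": 0.5},{"delta_pos": [0.003,0,0.135],"dr": [0,0,0],"gripper": 0.5},{"delta_pos": [0.003,0,0.135],"dr": [0,0,0],"gripper": 0.5},{"delta_pos": [0.003,0,0.135],"dr": [0,0,0],"gripper": 0.5},{"delta_pos": [0.003,0,0.135],"dr": [0,0,0],"gripper": 0.5}]}}

```text
clock: 6.9
tool_pos: [0.6493, -0.0399, 0.0987]
tool_rot: [0.023, 0.971, -0.114, 0.21]
wrist_force: [-0.2, -0.0, -1.8]
width: 0.0586
gripper_force: 67.1
```

Run:
```python
from h import *
from bench import observe
w=snap("wrist","w6")
s=observe(); P,R=tool(s); print(B.inv().apply(P-O).round(4),s["clock"],s["wrist_force"])
delta(s,O+B.apply([.003,0,.005]),bedtool(Y))
m=mask(w["color"],(6,130,60),(14,210,255))
print([(u,np.where(m[100:260,u])[0][0]+100) for u in(280,300,340,360)])
```

```text
[0.0002 0.0007 0.0297] 6.95 [-0.12555323 -0.60521422 -3.27779582]
dp [0.003  0.0008 0.0247] dr [-0.0021  0.0097 -0.004 ]
[(280, np.int64(125)), (300, np.int64(126)), (340, np.int64(126)), (360, np.int64(125))]
```

View pics/w6.png

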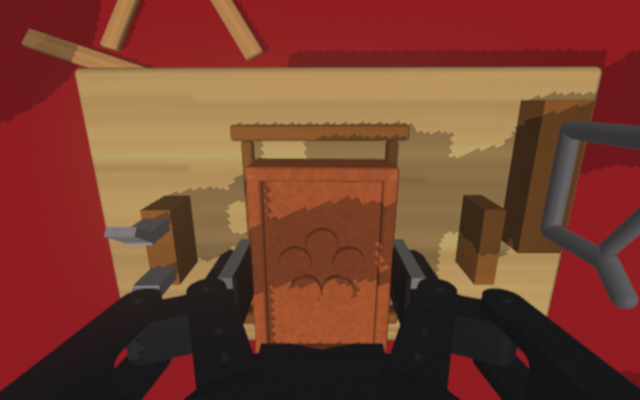

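The tile is centred between the rails (rails at u=249 and 392, tile 247..397, closer to the camera). Lowering it now.

Call:
{"fn": "drive_tool", "kwargs": {"commands": [{"delta_pos": [0.003,0.001,0.012],"dr": [-0.002,0.01,-0.004],"gripper": 0.5},{"delta_pos": [0.003,0.001,0.019],"dr": [-0.002,0.01,-0.004],"gripper": 0.5},{"delta_pos": [0.003,0.001,0.023],"dr": [-0.002,0.01,-0.004],"gripper": 0.5},{"delta_pos": [0.003,0.001,0.024],"dr": [-0.002,0.01,-0.004],"gripper": 0.5},{"delta_pos": [0.003,0.001,0.024],"dr": [-0.002,0.01,-0.004],"gripper": 0.5}]}}

```text
clock: 7.58
tool_pos: [0.6644, -0.0414, 0.0834]
tool_rot: [0.025, 0.971, -0.111, 0.21]
wrist_force: [-4.2, -0.5, 3.3]
width: 0.0583
gripper_force: 68.1
```

Run:
```python
from h import *
from bench import observe
s=observe(); P,R=tool(s); print(B.inv().apply(P-O).round(4),s["clock"],B.inv().apply(s["wrist_force"]).round(1))
delta(s,O+B.apply([.003,0,.004]),bedtool(Y))
```

```text
[0.0072 0.0022 0.0092] 7.575 [-2.2 -1.4  4.7]
dp [-0.0042  0.0022  0.0053] dr [0.0003 0.0095 0.0023]
```

Call:
{"fn": "drive_tool", "kwargs": {"commands": [{"delta_pos": [-0.004,0.002,-0.002],"dr": [0,0.009,0.002],"gripper": 0.5},{"delta_pos": [-0.005,0.002,0],"dr": [0,0.009,0.002],"gripper": 0.5},{"delta_pos": [-0.005,0.002,0.004],"dr": [0,0.009,0.002],"gripper": 0.5},{"delta_pos": [-0.005,0.002,0.004],"dr": [0,0.009,0.002],"gripper": 0.5}]}}

```text
clock: 8.07
tool_pos: [0.6641, -0.0425, 0.0819]
tool_rot: [0.025, 0.971, -0.111, 0.209]
wrist_force: [-9.7, 2.3, 6.8]
width: 0.0581
gripper_force: 69.0
```

Run:
```python
from h import *
from bench import observe
w=snap("wrist","w7")
s=observe(); P,R=tool(s); print(B.inv().apply(P-O).round(4),s["clock"],B.inv().apply(s["wrist_force"]).round(1))
delta(s,O+B.apply([.003,0,.004]),bedtool(Y))
c=cv2.resize(w["color"][80:360,140:480],None,fx=2.2,fy=2.1)[...,::-1]; cv2.imwrite("pics/c7.png",c)
```

```text
[0.0065 0.0011 0.008 ] 8.125 [-6.  -0.7 10.2]
dp [-0.0035  0.001   0.004 ] dr [0.0013 0.0113 0.0027]
```

View pics/c7.png

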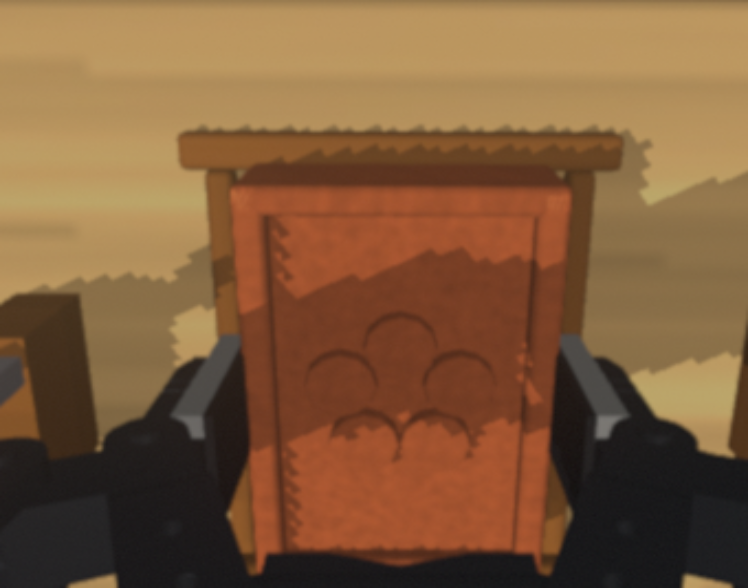

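The grip geometry puts the tile underside about 8 mm beyond the TCP. The face's near edge spans 150 px, which means a depth of 131 mm. At TCP z=8 mm, with contact force and the tile inside the upper rail in the picture, it is seated. Releasing.

Call:
{"fn": "drive_tool", "kwargs": {"commands": [{"delta_pos": [-0.003,0,-0.002],"dr": [0,0,0],"gripper": 0.5},{"delta_pos": [-0.003,0,-0.003],"dr": [0,0,0],"gripper": 1},{"delta_pos": [-0.003,0,-0.003],"dr": [0,0,0],"gripper": 1},{"delta_pos": [-0.003,0,-0.003],"dr": [0,0,0],"gripper": 1},{"delta_pos": [-0.003,0,-0.02],"dr": [0,0,0],"gripper": 1},{"delta_pos": [-0.003,0,-0.07],"dr": [0,0,0],"gripper": 1},{"delta_pos": [-0.003,0,-0.13],"dr": [0,0,0],"gripper": 1},{"delta_pos": [-0.003,0,-0.18],"dr": [0,0,0],"gripper": 1},{"delta_pos": [-0.003,0,-0.18],"dr": [0,0,0],"gripper": 1},{"delta_pos": [-0.003,0,-0.18],"dr": [0,0,0],"gripper": 1}]}}

```text
clock: 9.38
tool_pos: [0.5897, -0.0256, 0.2445]
tool_rot: [0.025, 0.971, -0.111, 0.21]
wrist_force: [0.3, 0.2, 0.0]
width: 0.0854
gripper_force: 0.0
```

Run:
```python
from h import *
from bench import observe
w=snap("wrist","w8")
s=observe(); P,R=tool(s); print(B.inv().apply(P-O).round(4),s["clock"],B.inv().apply(s["wrist_force"]).round(1))
m=mask(w["color"],(6,130,100),(13,230,255)); near=proj(w,O+B.apply([0,0,.022]))
cs,_=cv2.findContours(m,cv2.RETR_EXTERNAL,cv2.CHAIN_APPROX_NONE)
c=[c for c in cs if cv2.contourArea(c)>1500 and cv2.pointPolygonTest(c,near.tolist(),False)>=0][0]
W=np.array([onbed(w,u,O,B,.022)[:2]*1000 for u in c.reshape(-1,2)]).astype(np.float32)
print(cv2.minAreaRect(W)); r=cv2.boundingRect(c); print(r)
p=snap("top","t1"); print(on(p,(212,223),.005))
d=pickle.load(open("s0.pkl","rb"))["top"]; im=d["color"]; c=cv2.resize(im[200:250,195:305],None,fx=6,fy=6,interpolation=cv2.INTER_CUBIC)[...,::-1]; cv2.imwrite("pics/c8.png",c)
```

```text
[0.0056 0.0006 0.1868] 9.425 [ 0.5 -0.2 -0.2]
((-3.108295440673828, 0.2664928436279297), (92.06490325927734, 61.52120590209961), 0.07057754695415497)
(289, 136, 64, 93)
[0.4513219  0.35107013 0.005     ]
```

The tile is seated at bed (-3.1, 0.3) mm, resting against the ledge, and measures 92x61 mm at z=22 as expected. Now the bar. It needs tool yaw of about 3.03, so that the bar's half-turn ends near q7=0.

Run:
```python
from h import *
from bench import observe
s=observe(); delta(s,[.444,.289,.25],down(-.1))
```

```text
dp [-0.1908 -0.2734 -0.0942] dr [ 0.3612 -0.314  -1.6696]
```

Call:
{"fn": "drive_tool", "kwargs": {"commands": [{"delta_pos": [-0.191,-0.273,-0.094],"dr": [0.361,-0.314,-1.67],"gripper": 1},{"delta_pos": [-0.191,-0.273,-0.094],"dr": [0.361,-0.314,-1.67],"gripper": 1},{"delta_pos": [-0.191,-0.273,-0.094],"dr": [0.361,-0.314,-1.67],"gripper": 1},{"delta_pos": [-0.191,-0.273,-0.094],"dr": [0.361,-0.314,-1.67],"gripper": 1},{"delta_pos": [-0.191,-0.273,-0.094],"dr": [0.361,-0.314,-1.67],"gripper": 1},{"delta_pos": [-0.191,-0.273,-0.094],"dr": [0.361,-0.314,-1.67],"gripper": 1},{"delta_pos": [-0.191,-0.273,-0.094],"dr": [0.361,-0.314,-1.67],"gripper": 1},{"delta_pos": [-0.191,-0.273,-0.094],"dr": [0.361,-0.314,-1.67],"gripper": 1},{"delta_pos": [-0.191,-0.273,-0.094],"dr": [0.361,-0.314,-1.67],"gripper": 1},{"delta_pos": [-0.191,-0.273,-0.094],"dr": [0.361,-0.314,-1.67],"gripper": 1}]}}

```text
clock: 10.72
tool_pos: [0.4444, 0.2889, 0.2489]
tool_rot: [-0.0, 0.74, 0.672, -0.001]
wrist_force: [-0.2, 0.7, -0.1]
width: 0.0857
gripper_force: 0.0
```

Run:
```python
from h import *
from bench import observe
s=observe(); print(s["tool_pos"],s["joints"].round(2)); delta(s,[.444,.289,.2],down(1.5))
w=snap("wrist","w9"); print(proj(w,[.444,.289,.036]),proj(w,[.451,.351,.005]),proj(w,[.428,.15,.005]))
```

```text
[0.44444925 0.28885744 0.24892784] [ 0.04  0.5  -1.06  1.77  0.48  1.16 -1.27]
dp [ 0.0001 -0.0004  0.0489] dr [-2.2000e-03 -6.0000e-04 -1.5965e+00]
[321.91765131 166.3857028 ] [322.75588642 107.39422348] [319.99321337 267.05009542]
```

Call:
{"fn": "drive_tool", "kwargs": {"commands": [{"delta_pos": [0,0,0],"dr": [0,0,-1.6],"gripper": 1},{"delta_pos": [0,0,0],"dr": [0,0,-1.6],"gripper": 1},{"delta_pos": [0,0,0],"dr": [0,0,-1.6],"gripper": 1},{"delta_pos": [0,0,0],"dr": [0,0,-1.6],"gripper": 1},{"delta_pos": [0,0,0],"dr": [0,0,-1.6],"gripper": 1},{"delta_pos": [0,0,0],"dr": [0,0,-1.6],"gripper": 1},{"delta_pos": [0,0,0],"dr": [0,0,-1.6],"gripper": 1},{"delta_pos": [0,0,0],"dr": [0,0,-1.6],"gripper": 1},{"delta_pos": [0,0,0],"dr": [0,0,-1.6],"gripper": 1},{"delta_pos": [0,0,0],"dr": [0,0,-1.6],"gripper": 1}]}}

```text
clock: 12.02
tool_pos: [0.4438, 0.2889, 0.2497]
tool_rot: [0.0, 0.036, 0.999, -0.0]
wrist_force: [0.6, -0.2, 0.5]
width: 0.0852
gripper_force: 0.0
```

Run:
```python
from h import *
from bench import observe
s=observe(); print(s["tool_pos"],s["joints"].round(2),s["clock"])
w=pickle.load(open("w9.pkl","rb")); hsv=cv2.cvtColor(w["color"],cv2.COLOR_RGB2HSV)
for v in (85,95,107,125,135,145,160,180,200,220,240): print(v,hsv[v,300:345:3].tolist() if v in(135,160,200) else ''.join('g' if a[1]<70 else 'w' if 8<a[0]<28 else '.' for a in hsv[v,295:350]))
```

```text
[0.44383981 0.28892503 0.24973006] [ 0.18  0.7  -1.46  1.77  0.72  1.35  0.06] 12.025
85 .......................................................
95 ...............gggggggg............gggggggg............
107 ..........ggggg.............................ggggg......
125 .................gggggggggggggggggggggggg..............
135 [[178, 202, 188], [179, 199, 188], [179, 199, 188], [179, 202, 188], [179, 197, 189], [179, 202, 188], [178, 60, 171], [174, 15, 173], [172, 16, 173], [176, 23, 165], [179, 195, 145], [179, 198, 165], [178, 202, 187], [179, 201, 188], [179, 199, 188]]
145 .......................gggggggggg......................
160 [[179, 199, 188], [179, 201, 188], [179, 201, 188], [179, 199, 187], [179, 200, 187], [10, 155, 199], [16, 136, 230], [17, 135, 231], [16, 135, 230], [15, 141, 212], [2, 174, 145], [179, 194, 146], [179, 198, 174], [179, 199, 188], [179, 199, 187]]
180 ....................wwwwwwwwwwwwww.....................
200 [[179, 201, 188], [179, 201, 188], [179, 200, 187], [179, 200, 187], [179, 202, 188], [179, 128, 184], [176, 12, 173], [174, 15, 172], [174, 15, 170], [179, 195, 145], [178, 192, 146], [178, 195, 145], [179, 192, 146], [178, 196, 146], [179, 193, 145]]
220 .....................ggggggggg.........................
240 ....................ggggggggg..........................
```

Joint 3 is at -1.46, near its -1.52 limit, so I'll probe gently to see how the controller treats it.

Call:
{"fn": "drive_tool", "kwargs": {"commands": [{"delta_pos": [0,0,0],"dr": [0,0,-0.1],"gripper": 1},{"delta_pos": [0,0,0],"dr": [0,0,-0.1],"gripper": 1}]}}

```text
clock: 12.28
tool_pos: [0.4439, 0.289, 0.2504]
tool_rot: [0.001, -0.014, 1.0, -0.0]
wrist_force: [-0.2, -0.5, 0.5]
width: 0.0853
gripper_force: 0.0
```

Run:
```python
from h import *
from bench import observe
s=observe(); print(s["tool_pos"],s["joints"].round(3),s["clock"])
w=pickle.load(open("w9.pkl","rb")); hsv=cv2.cvtColor(w["color"],cv2.COLOR_RGB2HSV)
g=((hsv[...,1]<70)&(hsv[...,2]>90)).astype(np.uint8); wd=cv2.inRange(hsv,np.array((8,90,150)),np.array((28,200,255)))
L=[]
for v in range(195,262,3):
    u=np.where(g[v,305:335])[0]+305
    if len(u)>4: L.append(on(w,(u.mean(),v),.010)[:2])
L=np.array(L); c,sv=L.mean(0),np.linalg.svd(L-L.mean(0))[2][0]; sv*=np.sign(-sv[1]); print("bar",c,"dir yaw",np.arctan2(sv[1],sv[0]),len(L))
r=np.argwhere(g[75:131,298:346])[:,::-1]+[298,75]; W=np.array([on(w,u,.005)[:2]*1000 for u in r]).astype(np.float32)
print("ring box",r.min(0),r.max(0),cv2.minEnclosingCircle(W))
k=np.argwhere(wd[140:200,305:340])[:,::-1]+[305,140]; W=np.array([on(w,u,.036)[:2]*1000 for u in k]).astype(np.float32); print("grip",cv2.minAreaRect(W))
```

```text
[0.44387403 0.28899651 0.25035923] [ 0.18   0.704 -1.471  1.766  0.721  1.358  0.154] 12.275
bar [0.43270785 0.20613594] dir yaw -1.7058979605848437 23
ring box [305  89] [343 130] ((451.3209533691406, 348.14801025390625), 23.412586212158203)
grip ((443.5615539550781, 288.80059814453125), (41.437767028808594, 15.7904691696167), 82.21751403808594)
```

The controller clamps j3 at about -1.47, so carry on. The bar checks out: grip at (.4436,.2888), 41x16 mm, bar yaw -1.706, and ring to grip 60 mm.

Call:
{"fn": "drive_tool", "kwargs": {"commands": [{"delta_pos": [0,0,0],"dr": [0,0,-1.4],"gripper": 1},{"delta_pos": [0,0,0.03],"dr": [0,0,-1.4],"gripper": 1},{"delta_pos": [0,0,0.06],"dr": [0,0,-1.4],"gripper": 1},{"delta_pos": [0,0,0.1],"dr": [0,0,-1.4],"gripper": 1},{"delta_pos": [0,0,0.15],"dr": [0,0,-1.4],"gripper": 1},{"delta_pos": [0,0,0.15],"dr": [0,0,-1.4],"gripper": 1},{"delta_pos": [0,0,0.15],"dr": [0,0,-1.4],"gripper": 0.6},{"delta_pos": [0,0,0.15],"dr": [0,0,-1.4],"gripper": 0.6},{"delta_pos": [0,0,0.15],"dr": [0,0,-1.4],"gripper": 0.6}]}}

```text
clock: 13.4
tool_pos: [0.4442, 0.2889, 0.1006]
tool_rot: [0.001, -0.654, 0.756, -0.001]
wrist_force: [0.1, 0.5, -1.0]
width: 0.0511
gripper_force: 0.0
```

Run:
```python
from h import *
from bench import observe
w=snap("wrist","w10")
s=observe(); print(s["tool_pos"],s["joints"].round(3),s["clock"])
hsv=cv2.cvtColor(w["color"],cv2.COLOR_RGB2HSV); wd=cv2.inRange(hsv,np.array((8,90,130)),np.array((28,200,255)))
n=proj(w,[.4436,.2888,.036]); print(n); x,y=n.astype(int)
k=np.argwhere(wd[y-70:y+70,x-40:x+40])[:,::-1]+[x-40,y-70]; W=np.array([on(w,u,.036)[:2]*1000 for u in k]).astype(np.float32); print("grip",cv2.minAreaRect(W))
delta(s,[.4436,.2888,.015],down(3.006))
```

```text
[0.44421999 0.28889981 0.10066537] [ 0.131  0.977 -1.484  1.951  1.035  1.294  1.279] 13.45
[321.18971351 210.25026864]
grip ((443.5174865722656, 284.971923828125), (43.103145599365234, 15.32080078125), 82.16958618164062)
dp [0.0002 0.0008 0.0857] dr [-0.002  -0.0001 -0.0099]
```

Call:
{"fn": "drive_tool", "kwargs": {"commands": [{"delta_pos": [0,0.001,0.05],"dr": [0,0,-0.01],"gripper": 0.6},{"delta_pos": [0,0.001,0.075],"dr": [0,0,-0.01],"gripper": 0.6},{"delta_pos": [0,0.001,0.086],"dr": [0,0,-0.01],"gripper": 0.6},{"delta_pos": [0,0.001,0.086],"dr": [0,0,-0.01],"gripper": 0.6},{"delta_pos": [0,0.001,0.086],"dr": [0,0,-0.01],"gripper": 0.05},{"delta_pos": [0,0.001,0.086],"dr": [0,0,-0.01],"gripper": 0.05},{"delta_pos": [0,0.001,0.086],"dr": [0,0,-0.01],"gripper": 0.05},{"delta_pos": [0,0.001,0.086],"dr": [0,0,-0.01],"gripper": 0.05},{"delta_pos": [0,0.001,0.086],"dr": [0,0,-0.01],"gripper": 0.05}], "squeeze": 90}}

```text
clock: 14.58
tool_pos: [0.4439, 0.2894, 0.016]
tool_rot: [0.002, -0.659, 0.752, -0.001]
wrist_force: [-0.8, -1.1, 6.2]
width: 0.0139
gripper_force: 88.1
```

Run:
```python
from h import *
from bench import observe
s=observe(); print(s["tool_pos"],s["joints"].round(3),s["clock"],s["width"],s["gripper_force"],s["wrist_force"])
delta(s,[.4436,.2888,.20],down(3.006))
```

```text
[0.44392841 0.28938839 0.01604979] [ 0.086  1.083 -1.382  2.015  1.19   1.213  1.197] 14.575 0.013863570877603239 88.1077766418457 [-0.79046169 -1.13731513  6.17634841]
dp [ 0.0004 -0.0004 -0.184 ] dr [-0.0036  0.0011  0.0042]
```

Call:
{"fn": "drive_tool", "kwargs": {"commands": [{"delta_pos": [0,0,-0.04],"dr": [0,0,0],"gripper": 0.05},{"delta_pos": [0,0,-0.1],"dr": [0,0,0],"gripper": 0.05},{"delta_pos": [0,0,-0.16],"dr": [0,0,0.15],"gripper": 0.05},{"delta_pos": [0,0,-0.22],"dr": [0,0,0.33],"gripper": 0.05},{"delta_pos": [0,0,-0.24],"dr": [0,0,0.51],"gripper": 0.05},{"delta_pos": [0,0,-0.24],"dr": [0,0,0.69],"gripper": 0.05},{"delta_pos": [0,0,-0.24],"dr": [0,0,0.87],"gripper": 0.05},{"delta_pos": [0,0,-0.24],"dr": [0,0,1.05],"gripper": 0.05},{"delta_pos": [0,0,-0.24],"dr": [0,0,1.23],"gripper": 0.05},{"delta_pos": [0,0,-0.24],"dr": [0,0,1.4],"gripper": 0.05}]}}

```text
clock: 15.82
tool_pos: [0.4426, 0.289, 0.2553]
tool_rot: [0.001, -0.017, 1.0, -0.0]
wrist_force: [-0.2, -0.0, -1.0]
width: 0.014
gripper_force: 88.4
```

```bash
cat >> h.py <<'E'
# bar tool: tool y = bed x, tool z=-bed z, tool x = bed y
def bartool(Y):
    return Ro.from_matrix(bedR(Y).as_matrix()@np.array([[0,1,0],[1,0,0],[0,0,-1.]]))
E
python3 - <<'E'
from h import *
from bench import observe
s=observe(); P,R=tool(s); print(P,s["joints"].round(3),s["clock"],s["width"])
T=bartool(Y); tot=(R.inv()*T).as_rotvec(); print(tot,np.linalg.norm(tot))
delta(s,O+B.apply([0,-.05,.19]),T)
E
```

```text
[0.44260473 0.28903291 0.25534243] [ 0.101  0.55  -1.206  1.764  0.55   1.216  0.348] 15.825 0.014035085735054112
[-0.30346863 -0.39696525  1.80169427] 1.8696996727967852
dp [-0.1166 -0.3666  0.0116] dr [-0.3035 -0.397   1.8017]
```

Call:
{"fn": "drive_tool", "kwargs": {"commands": [{"delta_pos": [-0.117,-0.367,0.0],"dr": [-0.303,-0.397,1.802],"gripper": 0.05},{"delta_pos": [-0.117,-0.367,0.0],"dr": [-0.303,-0.397,1.802],"gripper": 0.05},{"delta_pos": [-0.117,-0.367,0.0],"dr": [-0.303,-0.397,1.802],"gripper": 0.05},{"delta_pos": [-0.117,-0.367,0.0],"dr": [-0.303,-0.397,1.802],"gripper": 0.05},{"delta_pos": [-0.117,-0.367,0.0],"dr": [-0.303,-0.397,1.802],"gripper": 0.05},{"delta_pos": [-0.117,-0.367,0.0],"dr": [-0.303,-0.397,1.802],"gripper": 0.05},{"delta_pos": [-0.117,-0.367,0.0],"dr": [-0.303,-0.397,1.802],"gripper": 0.05},{"delta_pos": [-0.117,-0.367,0.0],"dr": [-0.303,-0.397,1.802],"gripper": 0.05},{"delta_pos": [-0.117,-0.367,0.0],"dr": [-0.303,-0.397,1.802],"gripper": 0.05},{"delta_pos": [-0.117,-0.367,0.0],"dr": [-0.303,-0.397,1.802],"gripper": 0.05}]}}

```text
clock: 17.08
tool_pos: [0.5738, -0.0729, 0.2556]
tool_rot: [0.169, 0.765, 0.606, 0.135]
wrist_force: [0.4, -0.4, -2.3]
width: 0.0142
gripper_force: 88.6
```

Run:
```python
from h import *
from bench import observe
w=snap("wrist","w11"); a=snap("scene","s11"); t=snap("top","t11")
s=observe(); P,R=tool(s); print(B.inv().apply(P-O).round(4),s["joints"].round(3),s["clock"],s["width"])
delta(s,O+B.apply([0,-.05,.12]),bartool(Y))
for n,p in(("w",w),("s",a),("t",t)): print(n,[proj(p,P+R.apply(np.array(x))).round(0) for x in([-.062,0,.01],[.128,0,.01],[0,0,-.02])])
i=w["color"][...,::-1]; j=cv2.resize(a["color"][150:300,180:400],None,fx=2.2,fy=2.2)[...,::-1]; 
j=cv2.copyMakeBorder(j,0,0,0,640-j.shape[1],cv2.BORDER_CONSTANT); cv2.imwrite("pics/c11.png",cv2.resize(np.vstack([i,j]),None,fx=.82,fy=.82))
```

```text
[ 0.0065 -0.0477  0.1996] [ 0.494  0.263 -0.644  2.049  0.597  0.535 -0.784] 17.225 0.014504797597702008
dp [-0.0025 -0.0065  0.0796] dr [-0.0009 -0.0025  0.0114]
w [array([323., 342.]), array([318., -57.]), array([322., 268.])]
s [array([259., 157.]), array([314., 187.]), array([279., 156.])]
t [array([366., 177.]), array([299., 163.]), array([344., 176.])]
```

View pics/c11.png

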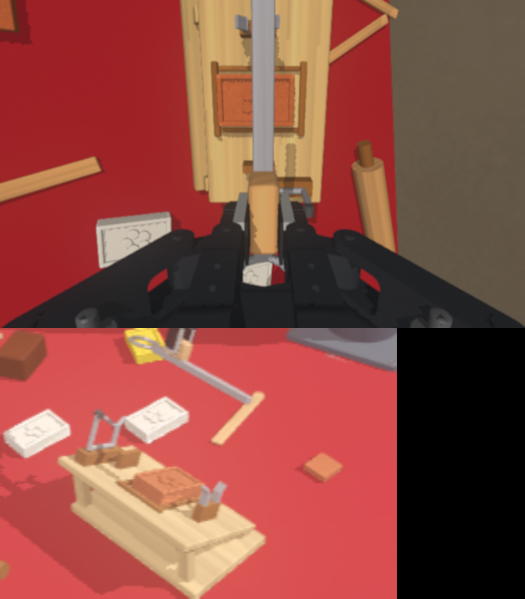

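The bar is held straight along the tool's x, its plain end passing over the tile towards the saddle (wrist view up, column about 318). In the scene view the ring is free on the hook side and the tile is in its bed. Next I'll measure the bar's angle and the ring in hand.

Run:
```python
from h import *
from bench import observe
w=snap("wrist","w12"); s=observe(); P,R=tool(s)
hsv=cv2.cvtColor(w["color"],cv2.COLOR_RGB2HSV)
g=(hsv[...,1]<60)&(hsv[...,2]>80)
L=[]
for v in range(5,205,8):
    u=np.where(g[v,290:350])[0]+290
    if len(u)<10: continue
    o,d=ray(w,(u.mean(),v)); o=R.inv().apply(o-P); d=R.inv().apply(d); q=o+d*(.006-o[2])/d[2]; L.append([q[0],q[1],len(u)])
L=np.array(L); print(L[::5].round(4)); print("bar y(tool)=",np.polyfit(L[:,0],L[:,1],1))
print("bed/tool",B.inv().apply(P-O).round(4)); print("rot err",(bartool(Y).inv()*R).as_rotvec().round(4))
a=pickle.load(open("s11.pkl","rb"));t=pickle.load(open("t11.pkl","rb"))
for n,p,c in(("s",a,(259,157)),("t",t,(366,177))):
    h=cv2.cvtColor(p["color"],cv2.COLOR_RGB2HSV); m=((h[...,1]<90)&(h[...,2]>70)); x,y=c
    print(n); print('\n'.join(''.join('#' if q else '.' for q in r) for r in m[y-14:y+15,x-20:x+20]))
```

```text
[[ 1.071e-01 -1.000e-03  2.800e+01]
 [ 9.210e-02 -1.100e-03  3.000e+01]
 [ 7.610e-02 -1.100e-03  2.800e+01]
 [ 5.910e-02 -1.100e-03  2.600e+01]
 [ 4.090e-02 -1.100e-03  2.600e+01]]
bar y(tool)= [-0.00463491 -0.00094707]
bed/tool [ 0.0069 -0.0482  0.1994]
rot err [ 0.0012  0.0026 -0.012 ]
s
....................................###.
....................................####
....................................####
.....................................###
.....................................###
......................................#.
........................................
........................................
......................................#.
......................................##
......................................##
...............####..................###
............###########..............###
............###.....#####...........####
.............###.......#####..........##
..............#####......####.......####
................#######...###.......####
...................###########..###.####
.......................#################
.........................#####
[... 870 characters left out ...]
...
....########################............
....########################............
....####################.####...........
....####################.###............
#....###################.###............
####..######################............
######.####################.............
##########################..............
#########################...............
########################................
######################..................
##################......................
############....#.......................
############............................
############............................
############............................
#############...........................
```

Run:
```python
from h import *
from bench import observe
s=observe(); delta(s,O+B.apply([.002,-.051,.10]),bartool(Y))
```

```text
dp [-0.003  -0.0048  0.0994] dr [-0.0012 -0.0026  0.012 ]
```

Call:
{"fn": "drive_tool", "kwargs": {"commands": [{"delta_pos": [-0.003,-0.005,0.04],"dr": [-0.001,-0.003,0.016],"gripper": 0.05},{"delta_pos": [-0.003,-0.005,0.075],"dr": [-0.001,-0.003,0.016],"gripper": 0.05},{"delta_pos": [-0.003,-0.005,0.098],"dr": [-0.001,-0.003,0.016],"gripper": 0.05},{"delta_pos": [-0.003,-0.005,0.098],"dr": [-0.001,-0.003,0.016],"gripper": 0.05},{"delta_pos": [-0.003,-0.005,0.098],"dr": [-0.001,-0.003,0.016],"gripper": 0.05},{"delta_pos": [-0.003,-0.005,0.098],"dr": [-0.001,-0.003,0.016],"gripper": 0.05}]}}

```text
clock: 18.02
tool_pos: [0.6099, -0.0844, 0.1655]
tool_rot: [0.17, 0.768, 0.603, 0.136]
wrist_force: [-0.2, -0.3, -1.2]
width: 0.014
gripper_force: 88.5
```

Run:
```python
from h import *
from bench import observe
w=snap("wrist","w13"); a=snap("scene","s13"); s=observe(); P,R=tool(s)
print("bed/tool",B.inv().apply(P-O).round(4),"rot err",(bartool(Y).inv()*R).as_rotvec().round(4),s["joints"].round(2),s["clock"],s["wrist_force"])
delta(s,O+B.apply([.002,-.051,.09]),bartool(Y))
hsv=cv2.cvtColor(w["color"],cv2.COLOR_RGB2HSV)
# bed coords of bar centre line at its plain end
g=(hsv[...,1]<60)&(hsv[...,2]>80)
zb=B.inv().apply(P-O)[2]-.006
for v in(5,40,80,120,160):
    u=np.where(g[v,285:355])[0]+285
    print(v,u.min(),u.max(),onbed(w,(u.mean(),v),O,B,zb).round(4))
X=P+R.apply([-.06,-.001,.011]); q=proj(a,X); print(q,proj(a,O+B.apply([0,-.112,.07])))
x,y=q.astype(int); i=cv2.resize(a["color"][y-40:y+60,x-50:x+90],None,fx=5,fy=5,interpolation=cv2.INTER_CUBIC)[...,::-1]; cv2.imwrite("pics/c13.png",i)
```

```text
bed/tool [ 0.0025 -0.052   0.1018] rot err [-0.0015 -0.0012  0.011 ] [ 0.31  0.42 -0.42  2.1   0.92  0.36 -1.1 ] 18.125 [-0.47954059 -0.51877197 -1.68382355]
dp [ 0.001  -0.0006  0.0118] dr [ 0.0015  0.0012 -0.011 ]
5 306 334 [0.0029 0.0544 0.0958]
40 307 334 [0.0029 0.0413 0.0958]
80 307 334 [0.0027 0.0255 0.0958]
120 308 333 [0.0025 0.0087 0.0958]
160 308 333 [ 0.0023 -0.0093  0.0958]
[250.11491694 191.37776336] [248.39359465 198.40048915]
```

View pics/c13.png

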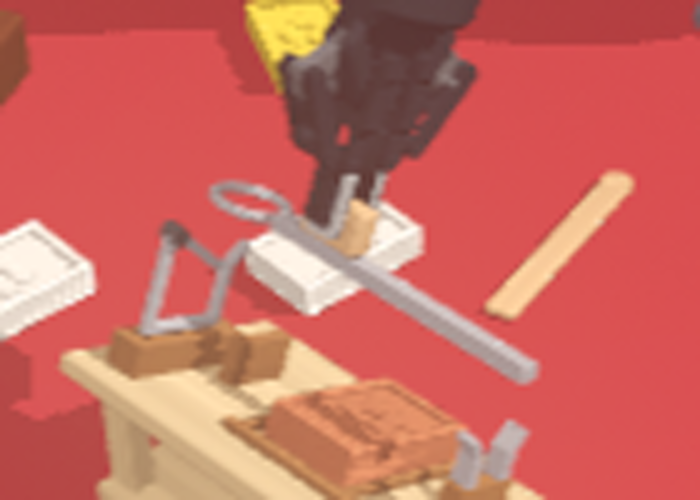

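The ring is at crop (248,200), where I predicted (250,202), directly above the nose tip at about (243,243). The bar's line lies at bed x=+2..3 mm, within the saddle's reach. Pushing straight down.

Call:
{"fn": "drive_tool", "kwargs": {"commands": [{"delta_pos": [0.001,-0.001,0.012],"dr": [0.001,0.001,-0.008],"gripper": 0.05},{"delta_pos": [0.001,-0.001,0.02],"dr": [0.001,0.001,-0.008],"gripper": 0.05},{"delta_pos": [0.001,-0.001,0.028],"dr": [0.001,0.001,-0.008],"gripper": 0.05},{"delta_pos": [0.001,-0.001,0.035],"dr": [0.001,0.001,-0.008],"gripper": 0.05},{"delta_pos": [0.001,-0.001,0.042],"dr": [0.001,0.001,-0.008],"gripper": 0.05},{"delta_pos": [0.001,-0.001,0.049],"dr": [0.001,0.001,-0.008],"gripper": 0.05},{"delta_pos": [0.001,-0.001,0.055],"dr": [0.001,0.001,-0.008],"gripper": 0.05},{"delta_pos": [0.001,-0.001,0.055],"dr": [0.001,0.001,-0.008],"gripper": 0.05}]}}

```text
clock: 19.12
tool_pos: [0.6318, -0.0881, 0.1135]
tool_rot: [0.169, 0.766, 0.606, 0.134]
wrist_force: [0.1, 0.7, -1.4]
width: 0.0141
gripper_force: 88.6
```

Run:
```python
from h import *
from bench import observe
s=observe(); P,R=tool(s)
print("bed/tool",B.inv().apply(P-O).round(4),"rot err",(bartool(Y).inv()*R).as_rotvec().round(4),s["joints"].round(2),s["clock"],B.inv().apply(s["wrist_force"]).round(1),s["ft_torque"])
delta(s,O+B.apply([.002,-.051,.041]),bartool(Y))
```

```text
bed/tool [ 0.0008 -0.0507  0.0454] rot err [ 0.0015 -0.      0.0027] [ 0.2   0.52 -0.26  2.1   1.12  0.25 -1.29] 19.125 [-0.7  0.7 -1.2] [ 0.14499016  0.59830601 -0.03453195]
dp [-0.0003  0.0012  0.0044] dr [-0.0015  0.     -0.0027]
```

Call:
{"fn": "drive_tool", "kwargs": {"commands": [{"delta_pos": [0,0.001,0.003],"dr": [0,0,0],"gripper": 0.05},{"delta_pos": [0,0.001,0.005],"dr": [0,0,0],"gripper": 0.05},{"delta_pos": [0,0.001,0.005],"dr": [0,0,0],"gripper": 0.05}]}}

```text
clock: 19.5
tool_pos: [0.6348, -0.0889, 0.1101]
tool_rot: [0.169, 0.766, 0.606, 0.135]
wrist_force: [0.6, 1.3, -0.7]
width: 0.0136
gripper_force: 88.7
```

Run:
```python
from h import *
from bench import observe
a=snap("scene","s14"); s=observe(); P,R=tool(s)
print("bed/tool",B.inv().apply(P-O).round(4),"rot err",(bartool(Y).inv()*R).as_rotvec().round(4),s["clock"],B.inv().apply(s["wrist_force"]).round(1))
pr=lambda X:proj(a,O+B.apply(np.array(X)/1e3)).round(1)
for n,X in dict(tip=(0,-112,70),bend=(9,-112,56),spine=(57,-112,80),hinge=(53,-112,78),gatetip=(15,-112,55),gate45=(29,-112,41),ringR=(0,-112,30),ringup=(20,-112,30),ringdn=(-20,-112,30),ringout=(0,-132,30),end=(0,92,30)).items(): print(n,pr(X))
h=cv2.cvtColor(a["color"],cv2.COLOR_RGB2HSV); m=((h[...,1]<100)&(h[...,2]>60)); x,y=pr((20,-112,50)).astype(int); print(x-24,y-22)
print('\n'.join(''.join('#' if q else '.' for q in r) for r in m[y-22:y+22,x-24:x+30]))
```

```text
bed/tool [ 0.0022 -0.0509  0.041 ] rot err [ 0.0006 -0.0001  0.0032] 19.55 [-1.1  0.2 -0.6]
tip [248.4 198.4]
bend [244.7 203.4]
spine [233.9 196.7]
hinge [234.8 197.3]
gatetip [243.  203.9]
gate45 [238.  209.2]
ringR [244.7 211.7]
ringup [239.4 212.5]
ringdn [249.9 210.9]
ringout [239.7 208.5]
end [299.7 247.3]
217 183
........................................############.#
.......................................###############
..................................####################
..................................####################
..................................####################
..................................####################
..................................####################
..................................###################.
...................................###################
...................................###################
...................................##############.####
...................................#############..####
................##.................###################
................####................##################
........
[... 941 characters left out ...]
#...###################..#############..
...........####################################..###..
...........#############......#################.......
...........#######.............###############........
.................................#############........
..................................############........
....................................########..........
####.................................########.........
###....................................#######........
####....................................###########...
#####...................................############..
#######.............######..............##############
#########....#############.............###############
```

The mask shows the gate line from hinge (234,197) unbroken to the nose (243,204), so it is shut. The ring ellipse lies low round the nose (rows 208–215). I'll release and back off.

Call:
{"fn": "drive_tool", "kwargs": {"commands": [{"delta_pos": [0,0,0.001],"dr": [0,0,0],"gripper": 0.05},{"delta_pos": [0,0,0.001],"dr": [0,0,0],"gripper": 0.6},{"delta_pos": [0,0,0.001],"dr": [0,0,0],"gripper": 0.6},{"delta_pos": [0,0,0.001],"dr": [0,0,0],"gripper": 0.6},{"delta_pos": [0,0,-0.01],"dr": [0,0,0],"gripper": 0.6},{"delta_pos": [0,0,-0.04],"dr": [0,0,0],"gripper": 0.6},{"delta_pos": [0,0,-0.09],"dr": [0,0,0],"gripper": 0.6},{"delta_pos": [0,0,-0.15],"dr": [0,0,0],"gripper": 0.6},{"delta_pos": [0,0,-0.18],"dr": [0,0,0],"gripper": 0.6},{"delta_pos": [0,0,-0.18],"dr": [0,0,0],"gripper": 0.6}]}}

```text
clock: 20.8
tool_pos: [0.5611, -0.0718, 0.2756]
tool_rot: [0.171, 0.766, 0.605, 0.136]
wrist_force: [-0.2, 0.7, -0.8]
width: 0.0512
gripper_force: 0.0
```

Run:
```python
from h import *
from bench import observe
a=snap("scene","s15"); w=snap("wrist","w15"); s=observe(); P,R=tool(s)
print("bed/tool",B.inv().apply(P-O).round(4),s["clock"],s["wrist_force"].round(1),s["width"])
h=cv2.cvtColor(a["color"],cv2.COLOR_RGB2HSV); m=((h[...,1]<100)&(h[...,2]>60)); x,y=241,205
print('\n'.join(''.join('#' if q else '.' for q in r) for r in m[y-14:y+16,x-20:x+34]))
hsv=cv2.cvtColor(w["color"],cv2.COLOR_RGB2HSV); g=(hsv[...,1]<60)&(hsv[...,2]>80)
for yy in(60,30,0,-20):
    u0,v=proj(w,O+B.apply([0,yy/1e3,.035])); v=int(v); u=np.where(g[v,int(u0)-25:int(u0)+25])[0]+int(u0)-25
    if len(u): print(yy,u.min(),u.max(),len(u),onbed(w,(u.mean(),v),O,B,.035).round(4), "width mm",(onbed(w,(u.max()+1,v),O,B,.035)-onbed(w,(u.min(),v),O,B,.035))[0].round(4))
m=cv2.inRange(hsv,np.array((8,90,130)),np.array((28,200,255)))
m2=mask(w["color"],(6,130,60),(13,230,255)); k=np.argwhere(m2); 
n=proj(w,O+B.apply([0,0,.022])).astype(int); k=np.argwhere(m2[n[1]-80:n[1]+80,n[0]-80:n[0]+80])[:,::-1]+n-80
print("tile",cv2.minAreaRect(np.array([onbed(w,u,O,B,.022)[:2]*1000 for u in k]).astype(np.float32)))
```

```text
bed/tool [ 0.002  -0.0515  0.2206] 20.9 [-0.2  0.6 -0.4] 0.05115459351412133
...........................................###########
..........................................############
........................................##############
......................................################
............##......................##################
............####..................####################
............####................######################
...........#######............########################
...........########.......############################
...........####.####.....#############################
...........###....####..##############################
...........###.....####.##############################
..........####......#######.##########################
..........###.........####..##########################
..........###.........####...#########################
..........###.........####....########################
.........####.........####.....######################.
.........###.....#########.......###################..
.........###....############.....
[... 248 characters left out ...]
.####.#####################...........###.......
.......###########################...........###......
.......##############.....########....................
.......#######.............########...................
.............................#######..................
..............................########................
................................#######...............
60 314 326 13 [0.0019 0.0608 0.035 ] width mm 0.0121
30 314 326 13 [0.0017 0.0307 0.035 ] width mm 0.0125
0 315 325 11 [0.0015 0.0008 0.035 ] width mm 0.0108
-20 315 325 11 [ 0.0014 -0.0197  0.035 ] width mm 0.011
tile ((-1.8223419189453125, -4.511894226074219), (159.00526428222656, 165.3543243408203), 89.7213363647461)
```

The bar lies at bed x≈+1.5..2 mm and its width reads 12 mm at z=35, so it is seated. The gate line is closed and the arm is clear. Handing in.

```bash
python3 -c "
from bench import *
print(hand_in())"
```

```text
the job is handed in; nothing more can be done
None
```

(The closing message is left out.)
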